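# Close the lamp's iris and put the colour filters away

### The job

The measurement is over: first turn the iris ring on the lamp until it clicks home at the big green mark (closed), then sort the three loose colour filters into the tray of their own colour. Set them down, do not drop the glass: each must lie flat on the tray's floor, none on top of another. Leave the filters already stored and everything else on the bench where they are.

Things in the scene. Friction and masses are not known exactly. Their poses are not given: they have to be found in the camera images.
- iris_ring (a joint): angle of the lamp's iris ring, which turns clockwise seen from above as the value grows: it clicks into place at 0 (open), 0.6 (half) and 1.2 rad (closed: the pointer is then level with the big green mark on the lamp's black deck; the other two marks are small and white). An end stop lies 0.04 rad beyond; turning it over a click takes about 0.1 N m; past half-way it snaps to the next
- iris_ring_center (a point): centre of the knurled aluminium iris ring (43 mm diameter, 20 mm high) on the lamp's upright barrel, half-way up it, 80 mm above the bench. Two opposite flat-ended grip lugs, 16 mm wide, 20 mm high, measure 50 mm over their ends. The frame turns with the ring: x along the lugs to the lug with the green pointer on top, z up
- lamp: square grey lamp with a black deck, fixed to the bench, 90 mm wide, deck 50 mm above the bench; origin at the centre of its underside, the upright barrel and ring stand over it. The ring's underside is 20 mm above the deck; the barrel ends 6 mm above the ring's top
- blue_tray: open blue plastic tray with a light grey floor, fixed to the bench, outside 190 mm (its x, the long side) by 126 mm (its y) and 18 mm high, walls and floor 3 mm thick; origin at the centre of its underside. One blue filter already lies on its +x half, near the middle of its width; the rest of the floor is free
- orange_tray: open orange plastic tray with a light grey floor, fixed to the bench, outside 190 mm (its x, the long side) by 126 mm (its y) and 18 mm high, walls and floor 3 mm thick; origin at the centre of its underside. One orange filter already lies on its +x half, near the middle of its width; the rest of the floor is free
- blue_1_center (a point): round filter cell: blue knurled rim with blue glass on its top face, 32 mm diameter, 18 mm high, about 35 g, lying flat and loose on the bench at the start, to be sorted; this point is its centre, 9 mm above its underside, its z axis points up through the glass
- orange_1_center (a point): round filter cell: orange knurled rim with orange glass on its top face, 32 mm diameter, 18 mm high, about 35 g, lying flat and loose on the bench at the start, to be sorted; this point is its centre, 9 mm above its underside, its z axis points up through the glass
- orange_2_center (a point): round filter cell: orange knurled rim with orange glass on its top face, 32 mm diameter, 18 mm high, about 35 g, lying flat and loose on the bench at the start, to be sorted; this point is its centre, 9 mm above its underside, its z axis points up through the glass
- blue_stored_center (a point): round filter cell: blue knurled rim with blue glass on its top face, 32 mm diameter, 18 mm high, about 35 g, lying flat and already in the blue tray: leave it there; this point is its centre, 9 mm above its underside, its z axis points up through the glass
- orange_stored_center (a point): round filter cell: orange knurled rim with orange glass on its top face, 32 mm diameter, 18 mm high, about 35 g, lying flat and already in the orange tray: leave it there; this point is its centre, 9 mm above its underside, its z axis points up through the glass
- driver: bystander: red-handled screwdriver lying on the bench, 160 mm long; leave it
- meter: bystander: black handheld meter, 50 by 140 by 22 mm, lying on the bench; leave it
- lens_cell: bystander: clear lens in a bright aluminium cell, 32 mm diameter, 14 mm high, not a filter: leave it; origin at the centre of its underside
- lens_cap: bystander: black lens cap, 38 mm diameter, 12 mm high; leave it; origin at the centre of its underside
- cleaner: bystander: small jar, 44 mm diameter, 90 mm high; leave it; origin at the centre of its underside
- post_holder: bystander: steel post on a round 56 mm foot, 68 mm high; leave it; origin at the centre of its underside

How it is judged:
By the outcome, as a careful person would: the job done as asked, in the order asked, and still so for the second after the job is handed in, with the robot touching nothing.
It also fails if it takes over 72 s, if anything falls off the work surface, if the arm or the gripper's body presses on something with over 40 N, if the wrist force passes 120 N, or if a joint passes its speed limit or range.

### The arm

A 6-joint arm with a two-finger parallel gripper is mounted at the origin on the work surface. World frame = base frame: x ahead of the robot, y to its left, z up, the work surface at z = 0. Lengths are in m, angles in rad, forces in N, time in s.
With the tool pointing down it reaches from about 0.3 to 0.875 m from the base axis. Payload 6.4 kg.
Tool frame: the origin (TCP) lies between the finger pads; the fingertips stand 19 mm ahead of it and the grasp point (between the pads) is the TCP; z points along the fingers, y is the direction in which the jaws open and shut (so a half turn about z gives the same grasp; the last joint's range is limited). The gripper opens to 85 mm and grips with 20 to 120 N. Pads are 22 mm wide; open, the fingers measure 114 mm over their backs; the gripper's body (76 mm by 85 mm) begins 54 mm behind the grasp point. The pads swing forward as they close: fully open they stand 13 mm farther back than shut.
Start: joints at [-1.362, 0.181, 1.607, -0, 1.354, -0.206], TCP at [0.232, -0.526, 0.25] pointing down, gripper open.
Joint ranges: [-2.99, 2.99], [-0.89, 2.07], [0.3, 2.58], [-1.14, 4.28], [0, 2.63], [-3.12, 3.12]. Speed limits (rad/s): [2.57, 2.57, 3.01, 3.14, 3.14, 3.14].

### API

Orientations are given as a unit quaternion [w, x, y, z].
In Python, from bench import * gives the robot as it stands.
- The arm moves only by the tool apply_moves, never from a script. Its argument "moves" is a list that holds one entry, the list of rows, each a list of 7 numbers: the shift along the tool's x, y, z in cm, then the turn, a rotation vector about the tool's x, y, z in rad, then the opening, from 0 (shut) to 1 (fully open). A call has 1 to 8 rows; each row is the pose to reach, as a shift and turn from the pose commanded when the call began, along the tool's axes at that moment; what a row does not reach only later rows make up. A row lasts 1/10 s, in which the tool goes at most 50 mm and 8.59 degrees, less where a joint would pass 70% of its speed; a pose out of reach is approached as far as the arm can. A call with a gripper value outside its range is refused whole. The fingers move at their own pace and stop on an object; the grip force is fixed at half the most. Time passes only in rows, so rows that repeat a pose let the fingers close. It gives the time, the measured TCP pose, the force and the opening at its end, in the units of the state.
- get_obs(): the state, without advancing time (a new reading comes with each control period).
- camera(name): name is "scene" or "top"; returns the picture (384x512x3 uint8, red, green, blue); there is no depth.
- get_calibration(name): a dict with "vertical_fov" (degrees; the focal length in pixels is half the picture's height over the tangent of half this angle, whatever the lens; pixels are square), "cx", "cy" (the principal point, pixels), "R" (3x3) and "t" (3): a world point X has camera coordinates R X + t. Camera axes: x right, y down, z forward; pixel columns grow to the right and rows downward; lengths in m; the calibration is good to about 2 mm. A picture is of the moment at which its call begins. get_calibration takes no time and is no camera call.
- hand_in(): hands the job in, once; it reports no verdict.
The state is a dict: "time_s": time; "q": joint angles; "dq": joint speeds; "joint_efforts": joint torques, N m; "eef_pos": TCP position; "eef_rot": TCP orientation; "wrist_force": force on the tool from outside, world axes, zero at the start; "torque": the same for the moment, N m; "opening": opening from 0.0 (shut) to 1.0 (fully open).
Only numpy, scipy, OpenCV 4.12 (cv2) and the standard library are available. Lean on these libraries where they do the work, as an engineer would, in place of code of your own. Each camera call takes 0.05 s, during which the arm holds its last target. There are 200 camera calls.

## Working session

There is one attempt and no reset: what is moved stays moved. The work goes in short steps, Python scripts to look and compute and a tool call to move; the robot and the scene stay as the last step left them, time stands still between calls to the robot, and variables do not carry over. Pictures are saved under pics/ and viewed, about 8 in all and at most 12, crops included, and the job is handed in when it is done.

Besides the shell and the picture viewer there is one more tool, called after "Call:" as name(argument=value, ...), one argument or row to a line, values as JSON. apply_moves: Moves the arm, as the interface text tells. Its arguments: {"type":"object","properties":{"moves":{"type":"array","items":{"type":"array","items":{"type":"array","items":{"type":"number"}}}}},"required":["moves"]}

```bash
mkdir -p pics
python3 - <<'E'
from bench import *
import cv2
o=get_obs();print(o)
for n in("scene","top"):
    c=get_calibration(n);print(n,c)
    cv2.imwrite(f"pics/{n}0.png",cv2.resize(camera(n)[:,:,::-1],(800,600),interpolation=cv2.INTER_CUBIC))
E
```

```text
{'time_s': 0.0, 'q': array([-1.36229221e+00,  1.81523927e-01,  1.60800678e+00,  2.40856725e-05,
        1.35381930e+00, -2.06286317e-01]), 'dq': array([ 0.00035758, -0.00102477, -0.00083763,  0.00032698, -0.00043004,
       -0.00180443]), 'joint_efforts': array([ 1.90041210e-04, -4.44865859e+01, -3.51341200e+01, -1.38490145e-04,
        9.03606619e-03, -1.63244266e-05]), 'eef_pos': array([ 0.23164325, -0.52570508,  0.24939435]), 'eef_rot': array([-8.78689822e-04,  9.78570747e-01,  2.05909010e-01,  1.07838099e-05]), 'wrist_force': array([0.22136896, 0.1871551 , 0.38062807]), 'torque': array([-0.00895211, -0.00921843,  0.00087068]), 'opening': 0.9968691158042932}
scene {'vertical_fov': 54.050251577578585, 'cx': 255.70500391187068, 'cy': 190.35241750807776, 'R': array([[ 0.72391837,  0.68982808, -0.00891137],
       [ 0.35515574, -0.38371883, -0.85242258],
       [-0.5914445 ,  0.61391944, -0.52277751]]), 't': array([-0.44334102, -0.13196845,  1.39216282])}
top {'vertical_fov': 51.871722184237186, 'cx': 257.80356211318, 'cy': 189.14914365784642, 'R': array([[ 0.01389135, -0.99968144,  0.02107269],
       [-0.99533583, -0.01583692, -0.09516183],
       [ 0.09546524, -0.01965247, -0.99523875]]), 't': array([-0.01145707,  0.59083617,  0.88606687])}
```

View pics/top0.png

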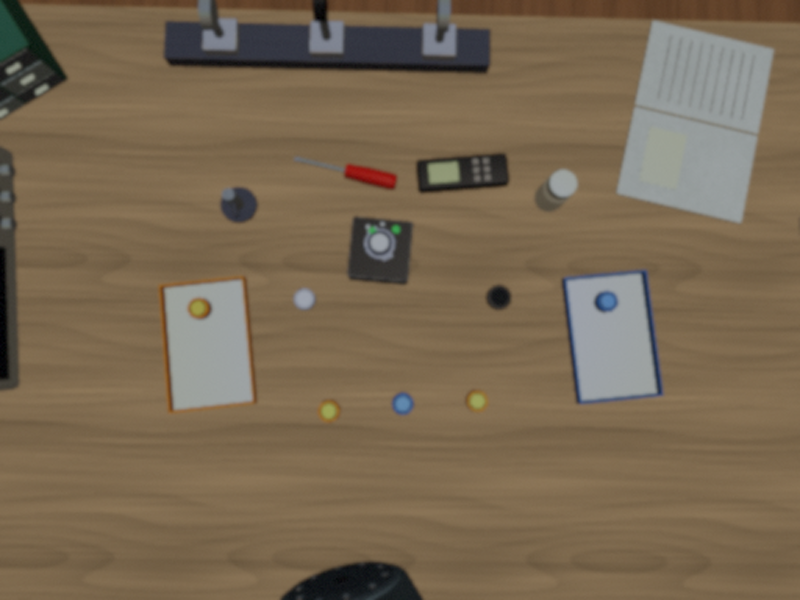

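View pics/scene0.png

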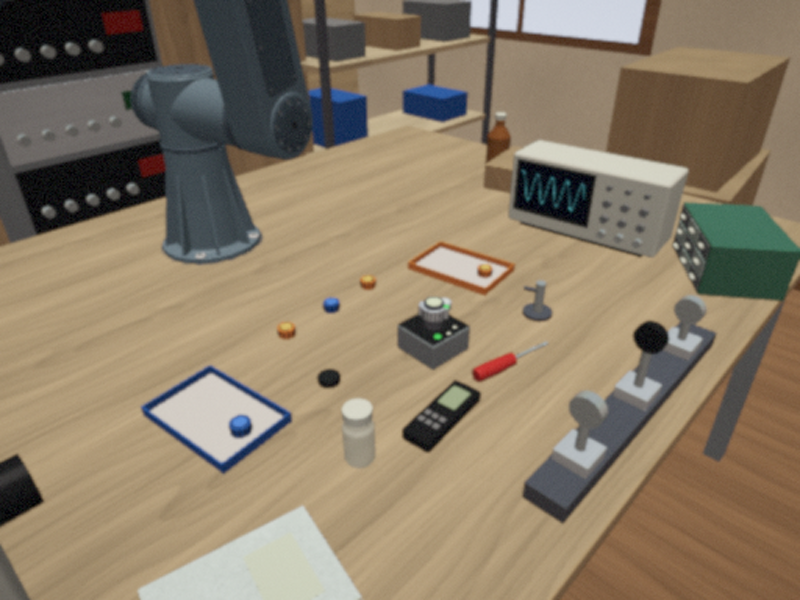

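The top view (800x600) shows the lamp at (380,250), the loose filters at orange (328,410), blue (403,403) and orange (477,400), the orange tray at (208,344) and the blue tray at (612,337). Next I'll measure these and crop the lamp.

```bash
cat > h.py <<'E'
from bench import *
import cv2,numpy as np
def ray(n,u,v,z):
    c=get_calibration(n);f=192/np.tan(np.radians(c["vertical_fov"]/2))
    R,t=np.array(c["R"]),np.array(c["t"]);C=-R.T@t
    d=R.T@np.array([(u-c["cx"])/f,(v-c["cy"])/f,1]);return C+d*(z-C[2])/d[2]
def proj(n,X):
    c=get_calibration(n);f=192/np.tan(np.radians(c["vertical_fov"]/2))
    p=np.array(c["R"])@X+c["t"];return np.array([f*p[0]/p[2]+c["cx"],f*p[1]/p[2]+c["cy"]])
def blobs(im,lo,hi,amin=15):
    m=cv2.inRange(cv2.cvtColor(im,cv2.COLOR_RGB2HSV),lo,hi)
    n,_,s,c=cv2.connectedComponentsWithStats(m)
    return [(c[i].round(1),s[i].tolist()) for i in range(1,n) if s[i][4]>=amin]
E
python3 - <<'E'
from h import *
np.set_printoptions(precision=4,suppress=True)
im=camera("top")
for k,lo,hi in(("orange",(8,130,120),(32,255,255)),("blue",(100,120,90),(125,255,255)),("green",(45,100,80),(75,255,255))):
    for c,s in blobs(im,lo,hi,5):
        z=.018 if k!="green" else .05
        if s[4]<1000 : print(k,c,s,ray("top",*c,z)[:2],ray("top",*c,.021)[:2])
# tray corners (800px scale), rim z=.018
for k,P in(("ot",[(162,286),(245,278),(256,403),(170,411)]),("bt",[(562,277),(644,271),(661,395),(577,403)])):
    Q=np.array([ray("top",u*.64,v*.64,.018)[:2] for u,v in P]);print(k,Q.tolist(),Q.mean(0))
Q=np.array([ray("top",u*.64,v*.64,.05)[:2] for u,v in[(356,218),(412,221),(407,282),(349,278)]]);print("lamp",Q.tolist(),Q.mean(0))
print("barrel",ray("top",380*.64,243*.64,.096))
a=cv2.resize(im[130:190,210:275][:,:,::-1],None,fx=9,fy=9,interpolation=cv2.INTER_CUBIC)
cv2.imwrite("pics/lamp.png",a)
E
```

```text
orange [112.2 211.9] [101, 176, 55, 89, 272] [0.5337 0.333 ] [0.5337 0.332 ]
orange [126.9 197. ] [121, 192, 13, 11, 112] [0.5688 0.3008] [0.5686 0.2999]
orange [158. 205.] [158, 203, 1, 5, 5] [0.5513 0.2283] [0.5511 0.2276]
orange [160. 228.] [160, 226, 1, 5, 5] [0.4982 0.2217] [0.4983 0.221 ]
orange [304.9 256.4] [299, 250, 14, 14, 95] [ 0.4376 -0.1139] [ 0.4378 -0.1134]
orange [161.3 257.4] [159, 256, 5, 3, 7] [0.4312 0.2162] [0.4315 0.2156]
orange [210.1 262.8] [203, 256, 15, 15, 118] [0.4204 0.1043] [0.4206 0.104 ]
orange [151. 259.] [149, 259, 5, 1, 5] [0.4273 0.2396] [0.4276 0.2388]
orange [138.  260.5] [130, 260, 17, 2, 17] [0.4236 0.269 ] [0.4238 0.2682]
orange [123.2 262.2] [120, 262, 8, 2, 9] [0.4193 0.3025] [0.4196 0.3015]
blue [387.6 192.6] [382, 188, 12, 11, 108] [ 0.5886 -0.3089] [ 0.5884 -0.3078]
blue [256.8 258. ] [253, 253, 10, 11, 35] [ 0.4326 -0.0028] [ 0.4328 -0.0027]
green [238.  146.8] [237, 145, 3, 4, 10] [0.6852 0.0443] [0.6911 0.0453]
green [253.  146.3] [250, 144, 7, 6, 30] [0.687  0.0101] [0.693  0.0099]
ot [[0.600500204018761, 0.3559575092925228], [0.6145238264989175, 0.23348393011870666], [0.4301318687081731, 0.21038747639869917], [0.41705081516027487, 0.3350355714894259]] [0.5156 0.2837]
bt [[0.6239193482540466, -0.24312656535709315], [0.6351659795575715, -0.3683532646531564], [0.4492642305671877, -0.38948474848754994], [0.43594446640816925, -0.26346566638834973]] [ 0.5361 -0.3161]
lamp [[0.7016648859898962, 0.06782331560924035], [0.6987234327263905, -0.014147490043230999], [0.6086883425360754, -0.008015300783592428], [0.6131433605039756, 0.07608030256302255]] [0.6556 0.0304]
barrel [0.6569 0.0312 0.096 ]
```

View pics/lamp.png

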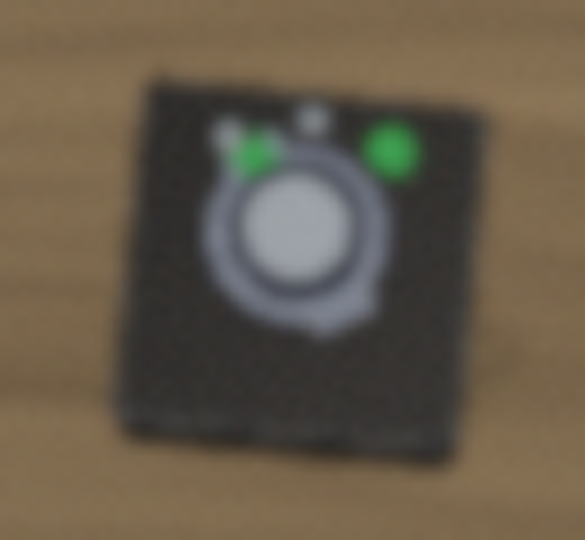

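The lamp crop shows the green pointer at crop pixel (255,157), next to the first white mark at (228,133). The half mark is at (313,118) and the big green mark at (391,151). Next I'll compute the angles.

Run:
```python
from h import *
np.set_printoptions(precision=4,suppress=True)
C=ray("top",210+297/9,130+227/9,.096)[:2];print("C",C)
for n,u,v,z in(("w0",228,133,.05),("w1",313,118,.05),("G",391,151,.05),("ptr",255,157,.091),("ptr92",255,157,.092)):
    p=ray("top",210+u/9-0*.5,130+v/9,z)[:2];d=p-C;print(n,p,np.hypot(*d),np.arctan2(d[1],d[0]))
from scipy.spatial.transform import Rotation as R
o=get_obs();q=o["eef_rot"];M=R.from_quat([q[1],q[2],q[3],q[0]]).as_matrix();print(M)
```

```text
C [0.6575 0.0317]
w0 [0.6898 0.0505] 0.0373215885223551 0.5280180188494097
w1 [0.694 0.029] 0.03659780788888988 -0.07317585858041575
G [0.6859 0.0091] 0.03626302243934882 -0.6728938099119065
ptr [0.6754 0.0422] 0.02075389426005843 0.5329791121019678
ptr92 [0.6752 0.0422] 0.020563292778773928 0.5366578276858891
[[ 0.9152  0.403  -0.0003]
 [ 0.403  -0.9152  0.0014]
 [ 0.0003 -0.0014 -1.    ]]
```

```bash
cat >> h.py <<'E'
from scipy.spatial.transform import Rotation as Ro
def to(x,y,z,yaw):
    "row numbers to reach TCP x,y,z pointing down, tool y axis at yaw (mod pi chosen by q6)"
    o=get_obs();q=o["eef_rot"];M=Ro.from_quat([q[1],q[2],q[3],q[0]])
    best=min((yaw+k*np.pi for k in(-1,0,1)),key=lambda a:abs(np.arctan2(y,x)-a))
    c,s=np.cos(best),np.sin(best);T=Ro.from_matrix(np.array([[s,c,0],[-c,s,0],[0,0,-1]]))
    print("row",(M.inv().apply(np.array([x,y,z])-o["eef_pos"])*100).round(2),(M.inv()*T).as_rotvec().round(3),"q6",o["q"][5].round(2),"q6goal~",(np.arctan2(y,x)-best).round(2),"F",o["wrist_force"].round(1),"op",round(o["opening"],3),"t",o["time_s"])
E
python3 -c "
from h import *
to(.6575,.0317,.2,.532)"
```

```text
Traceback (most recent call last):
  File "h.py", line 19, in to
    c,s=np.cos(best),np.sin(best);T=Ro.from_matrix(np.array([[s,c,0],[-c,s,0],[0,0,-1]]))
                                    ~~~~~~~~~~~~~~^^^^^^^^^^^^^^^^^^^^^^^^^^^^^^^^^^^^^^^
  File "scipy/spatial/transform/_rotation.pyx", line 1143, in scipy.spatial.transform._rotation.Rotation.from_matrix
ValueError: Non-positive determinant (left-handed or null coordinate frame) in rotation matrix 0: [[ 0.50725794  0.86179428  0.        ]
 [-0.86179428  0.50725794  0.        ]
 [ 0.          0.         -1.        ]].
```

```bash
sed -i 's/\[\[s,c,0\],\[-c,s,0\]/[[-s,c,0],[c,s,0]/' h.py
python3 -c "
from h import *
to(.6575,.0317,.2,.532)"
```

```text
row [ 61.44 -33.86   5.02] [-1.000e-03 -1.000e-03 -1.688e+00] q6 -0.21 q6goal~ -0.48 F [ 0.5 -0.2  0.5] op 1.002 t 0.15
```

Call:
apply_moves(
  moves=[
    [[61.4,-33.9,5,0,0,-1.69,1],[61.4,-33.9,5,0,0,-1.69,1],[61.4,-33.9,5,0,0,-1.69,1],[61.4,-33.9,5,0,0,-1.69,1],[61.4,-33.9,5,0,0,-1.69,1],[61.4,-33.9,5,0,0,-1.69,1],[61.4,-33.9,5,0,0,-1.69,1],[61.4,-33.9,5,0,0,-1.69,1]],
  ],
)

```text
time_s: 0.95
eef_pos: [0.4745, -0.2071, 0.2217]
eef_rot: [0.0, 0.689, 0.725, -0.0]
wrist_force: [1.0, -0.7, -1.2]
opening: 1.002
```

```bash
python3 -c "
from h import *
to(.6575,.0317,.2,.532)"
```

```text
row [22.94 19.47  2.17] [ 0.     0.    -0.482] q6 -0.69 q6goal~ -0.48 F [ 1.  -0.7 -1.2] op 1.002 t 0.95
```

Call:
apply_moves(
  moves=[
    [[22.9,19.5,2.2,0,0,-0.48,1],[22.9,19.5,2.2,0,0,-0.48,1],[22.9,19.5,2.2,0,0,-0.48,1],[22.9,19.5,2.2,0,0,-0.48,1],[22.9,19.5,2.2,0,0,-0.48,1],[22.9,19.5,2.2,0,0,-0.48,1],[22.9,19.5,2.2,0,0,-0.48,1],[22.9,19.5,2.2,0,0,-0.48,1]],
  ],
)

```text
time_s: 1.75
eef_pos: [0.6582, 0.0296, 0.1986]
eef_rot: [-0.001, 0.499, 0.867, -0.001]
wrist_force: [0.6, -0.1, -0.8]
opening: 0.997
```

```bash
python3 -c "
from h import *
to(.6575,.0317,.08,.532)"
```

```text
row [ 0.21  0.06 11.86] [-0.002 -0.001 -0.006] q6 -0.66 q6goal~ -0.48 F [ 0.6 -0.1 -0.8] op 0.997 t 1.75
```

Call:
apply_moves(
  moves=[
    [[0.2,0.05,5,0,0,0,1],[0.2,0.05,9,0,0,0,1],[0.2,0.05,11.9,0,0,-0.005,1],[0.2,0.05,11.9,0,0,-0.005,1],[0.2,0.05,11.9,0,0,-0.005,0.6],[0.2,0.05,11.9,0,0,-0.005,0.5],[0.2,0.05,11.9,0,0,-0.005,0.4],[0.2,0.05,11.9,0,0,-0.005,0.4]],
  ],
)

```text
time_s: 2.55
eef_pos: [0.6609, 0.0302, 0.0846]
eef_rot: [0.003, 0.498, 0.867, 0.002]
wrist_force: [3.6, 0.7, 7.2]
opening: 0.573
```

```bash
python3 -c "
from h import *
to(.6575,.0317,.08,.532);o=get_obs();print(o['eef_pos'],o['torque'])"
```

```text
row [ 0.3  -0.22  0.46] [ 0.006  0.004 -0.003] q6 -0.66 q6goal~ -0.48 F [3.6 0.7 7.2] op 0.573 t 2.55
[0.66088316 0.03024025 0.0846476 ] [ 0.30568202 -0.53867974 -0.04585546]
```

Call:
apply_moves(
  moves=[
    [[0.2,0,0,0,0,0.1,0.4],[0.2,0,0,0,0,0.2,0.4],[0.2,0,0,0,0,0.3,0.4],[0.2,0,0,0,0,0.4,0.4],[0.2,0,0,0,0,0.5,0.4],[0.2,0,0,0,0,0.6,0.4],[0.2,0,0,0,0,0.6,0.4],[0.2,0,0,0,0,0.6,0.4]],
  ],
)

```text
time_s: 3.35
eef_pos: [0.6587, 0.0298, 0.0846]
eef_rot: [0.003, 0.732, 0.681, 0.0]
wrist_force: [-3.9, -6.2, 11.3]
opening: 0.571
```

```bash
python3 -c "
from h import *
to(.6575,.0317,.08,-.67);o=get_obs();print(o['eef_pos'],o['torque'])"
```

```text
row [ 0.18 -0.13  0.46] [0.005 0.002 0.599] q6 -0.06 q6goal~ 0.72 F [-3.9 -6.2 11.3] op 0.571 t 3.35
[0.65865228 0.02979645 0.08459821] [-0.97412915  0.40004599 -0.04792425]
```

Call:
apply_moves(
  moves=[
    [[0,0,0,0,0,0.1,0.4],[0,0,0,0,0,0.2,0.4],[0,0,0,0,0,0.3,0.4],[0,0,0,0,0,0.4,0.4],[0,0,0,0,0,0.5,0.4],[0,0,0,0,0,0.6,0.4],[0,0,0,0,0,0.61,0.4],[0,0,0,0,0,0.61,0.4]],
  ],
)

```text
time_s: 4.15
eef_pos: [0.6565, 0.0306, 0.0845]
eef_rot: [0.001, 0.903, 0.43, -0.001]
wrist_force: [-13.2, -3.8, 17.7]
opening: 0.569
```

```bash
python3 -c "
from h import *
to(.6575,.0317,.08,-.67);o=get_obs();print(o['eef_pos'],o['torque'])"
```

```text
row [0.15 0.01 0.45] [ 0.001  0.003 -0.011] q6 0.55 q6goal~ 0.72 F [-13.2  -3.8  17.7] op 0.569 t 4.15
[0.65646205 0.03063545 0.08451881] [-0.78758545  1.7743562   0.0069024 ]
```

Call:
apply_moves(
  moves=[
    [[0,0,0,0,0,0,0.7],[0,0,0,0,0,0,1],[0,0,0,0,0,0,1],[0,0,0,0,0,0,1],[0,0,-4,0,0,0,1],[0,0,-8,0,0,0,1],[0,0,-12,0,0,0,1],[0,0,-12,0,0,0,1]],
  ],
)

```text
time_s: 4.95
eef_pos: [0.6607, 0.0318, 0.2084]
eef_rot: [0.003, 0.903, 0.43, 0.005]
wrist_force: [0.9, 0.9, 0.7]
opening: 1.001
```

```bash
python3 -c "
from h import *
to(.4375,-.1135,.16,-1.57)"
```

```text
row [-25.37  -8.25   4.59] [ 0.007 -0.01   0.889] q6 0.55 q6goal~ 1.32 F [0.9 0.9 0.7] op 1.001 t 4.95
```

Call:
apply_moves(
  moves=[
    [[-25.4,-8.2,4.6,0,0,0.89,1],[-25.4,-8.2,4.6,0,0,0.89,1],[-25.4,-8.2,4.6,0,0,0.89,1],[-25.4,-8.2,4.6,0,0,0.89,1],[-25.4,-8.2,4.6,0,0,0.89,1],[-25.4,-8.2,4.6,0,0,0.89,1],[-25.4,-8.2,4.6,0,0,0.89,1],[-25.4,-8.2,4.6,0,0,0.89,1]],
  ],
)

```text
time_s: 5.75
eef_pos: [0.4336, -0.1138, 0.1549]
eef_rot: [-0.0, 1.0, 0.001, 0.0]
wrist_force: [0.4, -0.2, -0.1]
opening: 0.998
```

Run:
```python
from h import *
im=camera("top")
cv2.imwrite("pics/a1.png",cv2.resize(im[130:290,200:360][:,:,::-1],(600,600),interpolation=cv2.INTER_CUBIC))
cv2.imwrite("pics/a2.png",cv2.resize(im[130:190,210:275][:,:,::-1],(585,540),interpolation=cv2.INTER_CUBIC))
to(.4375,-.1135,.16,-1.57)
```

```text
row [ 0.33 -0.01 -0.48] [ 0.    -0.001  0.002] q6 1.05 q6goal~ 1.32 F [0.  0.2 0.1] op 1.005 t 5.8
```

View pics/a2.png

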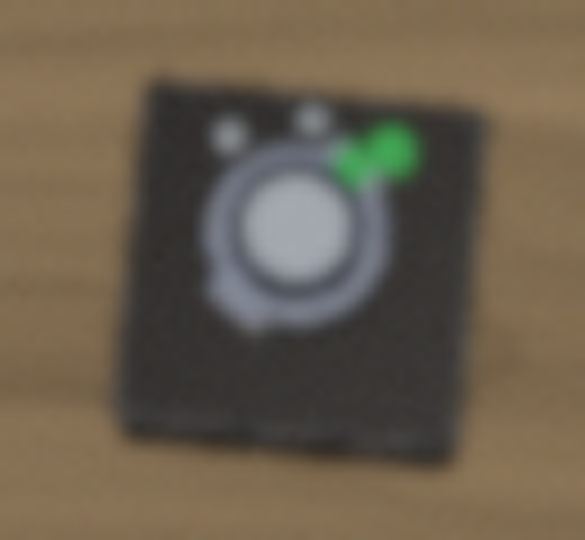

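The green pointer is now at (353,165), against the big green mark at (391,151). I'll check the angle in numbers and go down to the first orange filter.

Run:
```python
from h import *
C=ray("top",210+297/9,130+227/9,.096)[:2]
d=ray("top",210+353/9,130+165/9,.091)[:2]-C;print("ptr",np.arctan2(d[1],d[0]),np.hypot(*d))
to(.4375,-.1135,.025,-1.57)
```

```text
ptr -0.6784672468548357 0.020991146584363615
row [ 3.200e-01 -1.000e-02  1.302e+01] [ 0.    -0.001  0.002] q6 1.05 q6goal~ 1.32 F [0.  0.2 0.1] op 1.005 t 5.8
```

Call:
apply_moves(
  moves=[
    [[0.3,0,4,0,0,0,1],[0.3,0,8,0,0,0,1],[0.3,0,11,0,0,0,1],[0.3,0,12.5,0,0,0,1],[0.3,0,12.5,0,0,0,1],[0.3,0,12.5,0,0,0,1]],
  ],
)

```text
time_s: 6.4
eef_pos: [0.4372, -0.1133, 0.03]
eef_rot: [-0.0, 1.0, 0.001, 0.0]
wrist_force: [0.9, 0.0, 0.3]
opening: 1.001
```

Run:
```python
from h import *
to(.4375,-.1135,.025,-1.57)
```

```text
row [0.03 0.02 0.5 ] [-0.    -0.     0.001] q6 1.05 q6goal~ 1.32 F [0.9 0.  0.3] op 1.001 t 6.4
```

Call:
apply_moves(
  moves=[
    [[0,0,0.6,0,0,0,1],[0,0,0.6,0,0,0,0.6],[0,0,0.6,0,0,0,0.4],[0,0,0.6,0,0,0,0.2],[0,0,0.6,0,0,0,0.2],[0,0,0.6,0,0,0,0.2],[0,0,0.6,0,0,0,0.2]],
  ],
)

```text
time_s: 7.1
eef_pos: [0.4366, -0.1139, 0.0246]
eef_rot: [0.0, 1.0, -0.0, 0.0]
wrist_force: [-2.2, 0.5, 5.6]
opening: 0.341
```

Run:
```python
from h import *
to(.4375,-.1135,.17,-1.57);print(get_obs()["eef_pos"])
```

```text
row [  0.1   -0.04 -14.54] [ 0.    -0.001 -0.001] q6 1.05 q6goal~ 1.32 F [-2.2  0.5  5.6] op 0.341 t 7.1
[ 0.4366381  -0.11394482  0.02462483]
```

Call:
apply_moves(
  moves=[
    [[0,0,-4,0,0,0,0.2],[0,0,-8,0,0,0,0.2],[0,0,-11,0,0,0,0.2],[0,0,-11,0,0,0,0.2]],
  ],
)

```text
time_s: 7.5
eef_pos: [0.4391, -0.1152, 0.1383]
eef_rot: [0.002, 1.0, -0.0, 0.004]
wrist_force: [0.1, -0.8, -0.1]
opening: 0.348
```

Run:
```python
from h import *
to(.4541,.2763,.13,1.69);print(get_obs()["eef_pos"])
```

```text
row [  1.49 -39.16   0.67] [-0.012 -0.007  3.022] q6 1.05 q6goal~ -1.14 F [ 0.1 -0.8 -0.1] op 0.348 t 7.5
[ 0.43910761 -0.11523864  0.13834542]
```

```bash
sed -i 's/key=lambda a:.*)$/key=lambda a:abs(np.arctan2(*M.as_matrix()[[1,0],1])-a))/; s/for k in(-1,0,1))/for k in(-2,-1,0,1,2))/' h.py; python3 -c "
from h import *
to(.4541,.2763,.13,1.69)"
```

```text
row [  1.49 -39.16   0.67] [ 0.005 -0.008 -0.119] q6 1.05 q6goal~ 2.0 F [ 0.1 -0.8 -0.1] op 0.348 t 7.5
```

Call:
apply_moves(
  moves=[
    [[1.5,-39.2,0.5,-0.005,0.004,-0.12,0.2],[1.5,-39.2,0.5,-0.005,0.004,-0.12,0.2],[1.5,-39.2,0.5,-0.005,0.004,-0.12,0.2],[1.5,-39.2,0.5,-0.005,0.004,-0.12,0.2],[1.5,-39.2,0.5,-0.005,0.004,-0.12,0.2],[1.5,-39.2,0.5,-0.005,0.004,-0.12,0.2],[1.5,-39.2,0.5,-0.005,0.004,-0.12,0.2],[1.5,-39.2,0.5,-0.005,0.004,-0.12,0.2]],
  ],
)

```text
time_s: 8.3
eef_pos: [0.4503, 0.2807, 0.1277]
eef_rot: [0.003, 0.998, 0.06, 0.001]
wrist_force: [0.7, -0.6, -0.8]
opening: 0.341
```

```bash
python3 -c "
from h import *
to(.4541,.2763,.13,1.69);print(get_obs()['eef_pos'])"
```

```text
row [ 0.33  0.48 -0.22] [ 0.005 -0.003  0.001] q6 1.79 q6goal~ 2.0 F [ 0.7 -0.6 -0.8] op 0.341 t 8.3
[0.45028817 0.28067254 0.12773328]
```

Lower to just above the floor and fix the small tilt.

Call:
apply_moves(
  moves=[
    [[0.3,0.4,3,0.005,-0.003,0,0.2],[0.3,0.4,6,0.005,-0.003,0,0.2],[0.3,0.4,8,0.005,-0.003,0,0.2],[0.3,0.4,9.2,0.005,-0.003,0,0.2],[0.3,0.4,9.2,0.005,-0.003,0,0.2],[0.3,0.4,9.2,0.005,-0.003,0,0.2]],
  ],
)

```text
time_s: 8.9
eef_pos: [0.4554, 0.2743, 0.0371]
eef_rot: [0.0, 0.998, 0.06, 0.0]
wrist_force: [0.7, -0.0, -0.4]
opening: 0.342
```

```bash
python3 -c "
from h import *
to(.4541,.2763,.0278,1.69);print(get_obs()['eef_pos'])"
```

```text
row [-0.11 -0.22  0.93] [ 0.    -0.001  0.   ] q6 1.77 q6goal~ 2.0 F [ 0.7 -0.  -0.4] op 0.342 t 8.9
[0.45539618 0.27425488 0.03706774]
```

Call:
apply_moves(
  moves=[
    [[0,0,0.4,0,0,0,0.2],[0,0,0.8,0,0,0,0.2],[0,0,0.95,0,0,0,0.2],[0,0,0.95,0,0,0,0.2]],
  ],
)

```text
time_s: 9.3
eef_pos: [0.4554, 0.2743, 0.0277]
eef_rot: [0.0, 0.998, 0.06, 0.001]
wrist_force: [0.0, -0.7, 0.9]
opening: 0.344
```

```bash
python3 -c "
from h import *
to(.4541,.2763,.0278,1.69);print(get_obs()['eef_pos'])"
```

```text
row [-0.11 -0.21 -0.01] [ 0.    -0.001  0.001] q6 1.77 q6goal~ 2.0 F [ 0.  -0.7  0.9] op 0.344 t 9.3
[0.45544647 0.27433405 0.02770807]
```

Call:
apply_moves(
  moves=[
    [[0,0,0.1,0,0,0,0.2],[0,0,0.1,0,0,0,0.2]],
  ],
)

```text
time_s: 9.5
eef_pos: [0.4555, 0.2744, 0.0276]
eef_rot: [0.0, 0.998, 0.06, 0.001]
wrist_force: [-3.8, -1.7, 11.0]
opening: 0.34
```

Contact (11 N). Release and rise.

Call:
apply_moves(
  moves=[
    [[0,0,0,0,0,0,0.4],[0,0,0,0,0,0,0.5],[0,0,0,0,0,0,0.6],[0,0,0,0,0,0,0.6],[0,0,-3,0,0,0,0.6],[0,0,-7,0,0,0,0.6],[0,0,-11,0,0,0,0.8],[0,0,-11,0,0,0,1]],
  ],
)

```text
time_s: 10.3
eef_pos: [0.4589, 0.2757, 0.1422]
eef_rot: [-0.001, 0.998, 0.06, 0.006]
wrist_force: [1.0, 0.2, -0.5]
opening: 0.916
```

```bash
python3 -c "
from h import *
to(.4205,.1041,.13,1.57);print(get_obs()['eef_pos'])"
```

```text
row [-5.88 16.58  1.13] [-0.003 -0.011  0.121] q6 1.77 q6goal~ 1.81 F [ 1.   0.2 -0.5] op 0.916 t 10.3
[0.45888742 0.27569355 0.14222945]
```

Call:
apply_moves(
  moves=[
    [[-5.8,16.6,1,0,0,0.12,1],[-5.8,16.6,1,0,0,0.12,1],[-5.8,16.6,1,0,0,0.12,1],[-5.8,16.6,1,0,0,0.12,1],[-5.8,16.6,1,0,0,0.12,1],[-5.8,16.6,1,0,0,0.12,1]],
  ],
)

```text
time_s: 10.9
eef_pos: [0.4174, 0.1023, 0.1262]
eef_rot: [-0.0, 1.0, -0.001, 0.0]
wrist_force: [0.4, 0.1, 0.6]
opening: 1.0
```

Run:
```python
from h import *
im=camera("top")
cv2.imwrite("pics/b1.png",cv2.resize(im[165:275,95:255][:,:,::-1],(800,550),interpolation=cv2.INTER_CUBIC))
to(.4205,.1041,.0245,1.57);print(get_obs()["eef_pos"])
```

```text
row [ 0.29 -0.12 10.18] [-0.    -0.001 -0.   ] q6 1.54 q6goal~ 1.81 F [0.  0.8 0.2] op 1.001 t 10.95
[0.4175247  0.10283973 0.12627203]
```

View pics/b1.png

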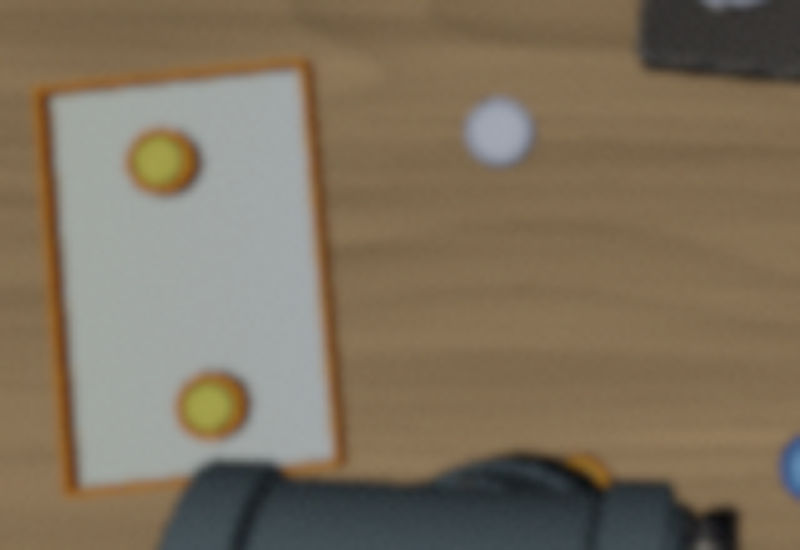

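The first orange filter lies flat in the tray at crop pixel (213,405), well clear of the stored one at (163,161). Now the second.

Call:
apply_moves(
  moves=[
    [[0.3,-0.1,4,0,0,0,1],[0.3,-0.1,8,0,0,0,1],[0.3,-0.1,9.7,0,0,0,1],[0.3,-0.1,10.1,0,0,0,1],[0.3,-0.1,10.1,0,0,0,1],[0.3,-0.1,10.1,0,0,0,1]],
  ],
)

```text
time_s: 11.55
eef_pos: [0.4215, 0.1041, 0.0263]
eef_rot: [0.0, 1.0, 0.0, 0.001]
wrist_force: [-0.2, 0.4, 0.9]
opening: 0.998
```

```bash
python3 -c "
from h import *
to(.4205,.1041,.0245,1.57);print(get_obs()['eef_pos'])"
```

```text
row [-0.1  -0.    0.18] [ 0.    -0.003  0.002] q6 1.54 q6goal~ 1.81 F [-0.2  0.4  0.9] op 0.998 t 11.55
[0.42152067 0.10406437 0.02633064]
```

Call:
apply_moves(
  moves=[
    [[-0.1,0,0.15,0,0,0,1],[-0.1,0,0.15,0,0,0,0.6],[-0.1,0,0.15,0,0,0,0.4],[-0.1,0,0.15,0,0,0,0.2],[-0.1,0,0.15,0,0,0,0.2],[-0.1,0,0.15,0,0,0,0.2],[-0.1,0,0.15,0,0,0,0.2]],
  ],
)

```text
time_s: 12.25
eef_pos: [0.4197, 0.1035, 0.0245]
eef_rot: [0.0, 1.0, -0.0, 0.001]
wrist_force: [-2.2, -0.2, 7.2]
opening: 0.346
```

Call:
apply_moves(
  moves=[
    [[0,0,-4,0,0,0,0.2],[0,0,-8,0,0,0,0.2],[0,0,-11,0,0,0,0.2],[0,0,-11,0,0,0,0.2],[0,0,-11,0,0,0,0.2]],
  ],
)

```text
time_s: 12.75
eef_pos: [0.4197, 0.1035, 0.1344]
eef_rot: [0.0, 1.0, -0.0, 0.001]
wrist_force: [-0.7, 0.2, -1.2]
opening: 0.343
```

```bash
python3 -c "
from h import *
to(.5037,.2823,.13,1.69);print(get_obs()['eef_pos'])"
```

```text
row [  8.39 -17.88   0.45] [ 0.    -0.002 -0.119] q6 1.54 q6goal~ 1.96 F [-0.7  0.2 -1.2] op 0.343 t 12.75
[0.41973105 0.1035433  0.1343655 ]
```

Call:
apply_moves(
  moves=[
    [[8.4,-17.9,0.4,0,0,-0.12,0.2],[8.4,-17.9,0.4,0,0,-0.12,0.2],[8.4,-17.9,0.4,0,0,-0.12,0.2],[8.4,-17.9,0.4,0,0,-0.12,0.2],[8.4,-17.9,0.4,0,0,-0.12,0.2],[8.4,-17.9,0.4,0,0,-0.12,0.2],[8.4,-17.9,0.4,0,0,-0.12,0.2]],
  ],
)

```text
time_s: 13.45
eef_pos: [0.502, 0.2815, 0.1282]
eef_rot: [0.001, 0.998, 0.06, -0.001]
wrist_force: [-0.5, 0.2, 0.2]
opening: 0.346
```

```bash
python3 -c "
from h import *
to(.5037,.2823,.037,1.69);print(get_obs()['eef_pos'])"
```

```text
row [ 0.2  -0.07  9.12] [0.001 0.003 0.   ] q6 1.76 q6goal~ 1.96 F [-0.5  0.2  0.2] op 0.346 t 13.45
[0.50199064 0.28152091 0.1282438 ]
```

Call:
apply_moves(
  moves=[
    [[0.1,0,4,0,0,0,0.2],[0.1,0,7,0,0,0,0.2],[0.1,0,9,0,0,0,0.2],[0.1,0,9.4,0,0,0,0.2],[0.1,0,9.7,0,0,0,0.2],[0.1,0,9.9,0,0,0,0.2],[0.1,0,9.9,0,0,0,0.2]],
  ],
)

```text
time_s: 14.15
eef_pos: [0.5053, 0.2826, 0.032]
eef_rot: [-0.0, 0.998, 0.06, 0.001]
wrist_force: [0.0, -0.8, -1.1]
opening: 0.342
```

```bash
python3 -c "
from h import *
to(.5037,.2823,.0277,1.69);print(get_obs()['eef_pos'])"
```

```text
row [-0.16  0.02  0.43] [-0.    -0.003  0.   ] q6 1.76 q6goal~ 1.96 F [ 0.  -0.8 -1.1] op 0.342 t 14.15
[0.50526804 0.28264364 0.03204887]
```

Call:
apply_moves(
  moves=[
    [[0,0,0.25,0,0,0,0.2],[0,0,0.4,0,0,0,0.2],[0,0,0.46,0,0,0,0.2],[0,0,0.5,0,0,0,0.2],[0,0,0.5,0,0,0,0.2]],
  ],
)

```text
time_s: 14.65
eef_pos: [0.505, 0.2829, 0.0275]
eef_rot: [0.0, 0.998, 0.06, 0.001]
wrist_force: [-2.8, -1.4, 10.8]
opening: 0.341
```

Call:
apply_moves(
  moves=[
    [[0,0,0,0,0,0,0.4],[0,0,0,0,0,0,0.5],[0,0,0,0,0,0,0.6],[0,0,0,0,0,0,0.6],[0,0,-3,0,0,0,0.6],[0,0,-7,0,0,0,0.6],[0,0,-11,0,0,0,0.8],[0,0,-11,0,0,0,1]],
  ],
)

```text
time_s: 15.45
eef_pos: [0.5083, 0.284, 0.1422]
eef_rot: [-0.001, 0.998, 0.06, 0.006]
wrist_force: [1.3, 0.4, 0.9]
opening: 0.916
```

```bash
python3 -c "
from h import *
to(.4326,-.0028,.13,1.57);print(get_obs()['eef_pos'])"
```

```text
row [-10.96  27.57   1.05] [-0.003 -0.011  0.121] q6 1.76 q6goal~ 1.57 F [1.3 0.4 0.9] op 0.916 t 15.45
[0.50827286 0.28404171 0.14224498]
```

Call:
apply_moves(
  moves=[
    [[-10.8,27.6,0.8,0,0,0.12,1],[-10.8,27.6,0.8,0,0,0.12,1],[-10.8,27.6,0.8,0,0,0.12,1],[-10.8,27.6,0.8,0,0,0.12,1],[-10.8,27.6,0.8,0,0,0.12,1],[-10.8,27.6,0.8,0,0,0.12,1],[-10.8,27.6,0.8,0,0,0.12,1],[-10.8,27.6,0.8,0,0,0.12,1]],
  ],
)

```text
time_s: 16.25
eef_pos: [0.4298, -0.0053, 0.1276]
eef_rot: [-0.0, 1.0, -0.002, 0.0]
wrist_force: [-0.3, 0.0, -0.5]
opening: 0.996
```

```bash
python3 -c "
from h import *
to(.4326,-.0028,.0245,1.57);print(get_obs()['eef_pos'])"
```

```text
row [ 0.27 -0.24 10.31] [-0.    -0.    -0.003] q6 1.28 q6goal~ 1.57 F [-0.3  0.  -0.5] op 0.996 t 16.25
[ 0.4298381  -0.00525361  0.12758654]
```

Call:
apply_moves(
  moves=[
    [[0.3,-0.2,4,0,0,0,1],[0.3,-0.2,8,0,0,0,1],[0.3,-0.2,9.8,0,0,0,1],[0.3,-0.2,10.2,0,0,0,1],[0.3,-0.2,10.2,0,0,0,1],[0.3,-0.2,10.2,0,0,0,1]],
  ],
)

```text
time_s: 16.85
eef_pos: [0.4343, -0.0018, 0.0268]
eef_rot: [0.0, 1.0, 0.001, 0.001]
wrist_force: [-0.1, 0.0, 0.6]
opening: 0.999
```

```bash
python3 -c "
from h import *
to(.4326,-.0028,.0245,1.57);print(get_obs()['eef_pos'])"
```

```text
row [-0.17  0.1   0.23] [ 0.001 -0.002  0.002] q6 1.29 q6goal~ 1.57 F [-0.1  0.   0.6] op 0.999 t 16.85
[ 0.43427489 -0.00183772  0.02683682]
```

Call:
apply_moves(
  moves=[
    [[-0.2,0.1,0.2,0,0,0,1],[-0.2,0.1,0.2,0,0,0,0.6],[-0.2,0.1,0.2,0,0,0,0.4],[-0.2,0.1,0.2,0,0,0,0.2],[-0.2,0.1,0.2,0,0,0,0.2],[-0.2,0.1,0.2,0,0,0,0.2],[-0.2,0.1,0.2,0,0,0,0.2]],
  ],
)

```text
time_s: 17.55
eef_pos: [0.4315, -0.0034, 0.0245]
eef_rot: [0.0, 1.0, -0.0, 0.001]
wrist_force: [-3.2, 0.3, 7.8]
opening: 0.346
```

Call:
apply_moves(
  moves=[
    [[0,0,-4,0,0,0,0.2],[0,0,-8,0,0,0,0.2],[0,0,-11,0,0,0,0.2],[0,0,-11,0,0,0,0.2],[0,0,-11,0,0,0,0.2]],
  ],
)

```text
time_s: 18.05
eef_pos: [0.4314, -0.0034, 0.1342]
eef_rot: [0.0, 1.0, -0.0, 0.001]
wrist_force: [0.6, 0.3, -0.5]
opening: 0.347
```

```bash
python3 -c "
from h import *
to(.4814,-.3221,.13,1.68);print(get_obs()['eef_pos'])"
```

```text
row [ 5.   31.87  0.45] [ 0.001 -0.002 -0.109] q6 1.29 q6goal~ 0.87 F [ 0.6  0.3 -0.5] op 0.347 t 18.05
[ 0.43142755 -0.0033521   0.1342438 ]
```

Call:
apply_moves(
  moves=[
    [[5,31.9,0.4,0,0,-0.11,0.2],[5,31.9,0.4,0,0,-0.11,0.2],[5,31.9,0.4,0,0,-0.11,0.2],[5,31.9,0.4,0,0,-0.11,0.2],[5,31.9,0.4,0,0,-0.11,0.2],[5,31.9,0.4,0,0,-0.11,0.2],[5,31.9,0.4,0,0,-0.11,0.2],[5,31.9,0.4,0,0,-0.11,0.2]],
  ],
)

```text
time_s: 18.85
eef_pos: [0.4801, -0.325, 0.1276]
eef_rot: [-0.001, 0.999, 0.053, -0.001]
wrist_force: [0.7, 0.3, 0.1]
opening: 0.344
```

```bash
python3 -c "
from h import *
to(.4814,-.3221,.037,1.68);print(get_obs()['eef_pos'])"
```

```text
row [ 0.17 -0.27  9.06] [-0.001  0.001 -0.003] q6 0.67 q6goal~ 0.87 F [0.7 0.3 0.1] op 0.344 t 18.85
[ 0.48007056 -0.32503126  0.12757486]
```

Call:
apply_moves(
  moves=[
    [[0.1,-0.1,4,0,0,0,0.2],[0.1,-0.1,7,0,0,0,0.2],[0.1,-0.1,9,0,0,0,0.2],[0.1,-0.1,9.4,0,0,0,0.2],[0.1,-0.1,9.6,0,0,0,0.2],[0.1,-0.1,9.6,0,0,0,0.2],[0.1,-0.1,9.6,0,0,0,0.2]],
  ],
)

```text
time_s: 19.55
eef_pos: [0.4828, -0.3216, 0.0352]
eef_rot: [0.001, 0.998, 0.055, 0.001]
wrist_force: [1.3, 0.3, -0.2]
opening: 0.343
```

```bash
python3 -c "
from h import *
to(.4814,-.3221,.0275,1.68);print(get_obs()['eef_pos'])"
```

```text
row [-0.14  0.03  0.77] [ 0.002 -0.002  0.001] q6 0.67 q6goal~ 0.87 F [ 1.3  0.3 -0.2] op 0.343 t 19.55
[ 0.48276163 -0.32160598  0.03521973]
```

Call:
apply_moves(
  moves=[
    [[0,0,0.35,0,0,0,0.2],[0,0,0.6,0,0,0,0.2],[0,0,0.75,0,0,0,0.2],[0,0,0.82,0,0,0,0.2],[0,0,0.82,0,0,0,0.2]],
  ],
)

```text
time_s: 20.05
eef_pos: [0.4822, -0.3214, 0.0275]
eef_rot: [0.0, 0.998, 0.055, 0.0]
wrist_force: [-4.3, 3.6, 14.0]
opening: 0.346
```

Call:
apply_moves(
  moves=[
    [[0,0,0,0,0,0,0.4],[0,0,0,0,0,0,0.5],[0,0,0,0,0,0,0.6],[0,0,0,0,0,0,0.6],[0,0,-3,0,0,0,0.6],[0,0,-7,0,0,0,0.6],[0,0,-11,0,0,0,0.8],[0,0,-15,0,0,0,1]],
  ],
)

```text
time_s: 20.85
eef_pos: [0.4817, -0.3209, 0.177]
eef_rot: [-0.0, 0.998, 0.055, 0.0]
wrist_force: [-0.2, 0.1, -1.3]
opening: 0.917
```

Call:
apply_moves(
  moves=[
    [[-20,18,0,0,0,0,1],[-20,18,0,0,0,0,1],[-20,18,0,0,0,0,1],[-20,18,0,0,0,0,1],[-20,18,0,0,0,0,1],[-20,18,0,0,0,0,1],[-20,18,0,0,0,0,1],[-20,18,0,0,0,0,1]],
  ],
)

```text
time_s: 21.65
eef_pos: [0.303, -0.5214, 0.1752]
eef_rot: [-0.001, 0.999, 0.054, 0.0]
wrist_force: [-0.0, 0.6, -0.1]
opening: 1.002
```

Run:
```python
from h import *
np.set_printoptions(precision=4,suppress=True)
for n in("top","scene"): cv2.imwrite(f"pics/{n}9.png",cv2.resize(camera(n)[:,:,::-1],(800,600),interpolation=cv2.INTER_CUBIC))
im=camera("top")
for k,lo,hi in(("orange",(8,130,120),(32,255,255)),("blue",(100,120,90),(125,255,255)),("green",(45,100,80),(75,255,255))):
    for c,s in blobs(im,lo,hi,20):
        if s[4]<250: print(k,c,s,ray("top",*c,.021 if k!="green" else .07)[:2])
cv2.imwrite("pics/lamp9.png",cv2.resize(im[130:190,210:275][:,:,::-1],(585,540),interpolation=cv2.INTER_CUBIC))
o=get_obs();print(o["time_s"],o["eef_pos"],o["wrist_force"])
```

```text
orange [127.  196.9] [121, 192, 13, 11, 113] [0.5688 0.2997]
orange [134.4 224.4] [129, 219, 12, 12, 115] [0.5057 0.2799]
orange [137.1 245.7] [131, 240, 13, 12, 120] [0.4572 0.2717]
orange [141.  260.2] [130, 259, 24, 4, 26] [0.4246 0.2614]
blue [387.6 192.6] [382, 188, 12, 11, 108] [ 0.5884 -0.3078]
blue [393.6 237.8] [388, 233, 12, 11, 111] [ 0.4831 -0.32  ]
green [251.9 146.7] [247, 144, 10, 7, 43] [0.6819 0.0127]
21.8 [ 0.3041 -0.5207  0.1755] [-0.342   0.5113 -0.5602]
```

View pics/top9.png

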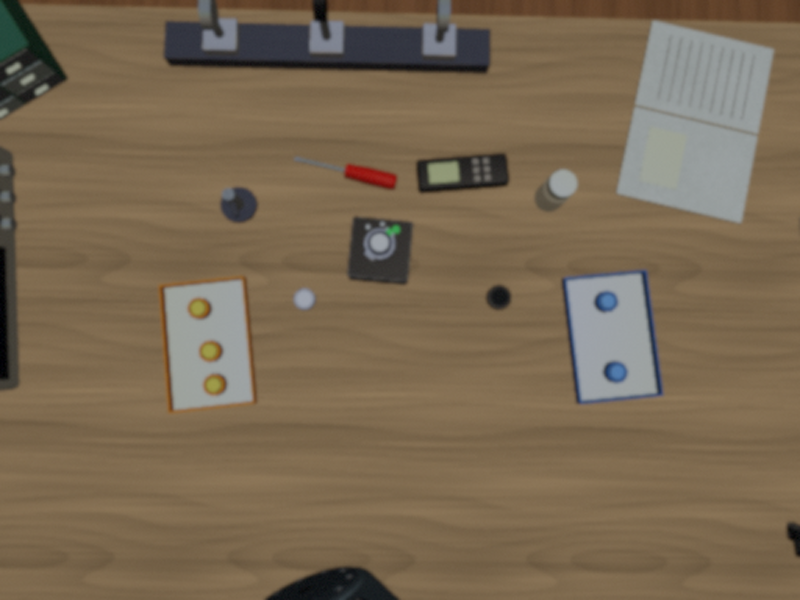

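View pics/lamp9.png

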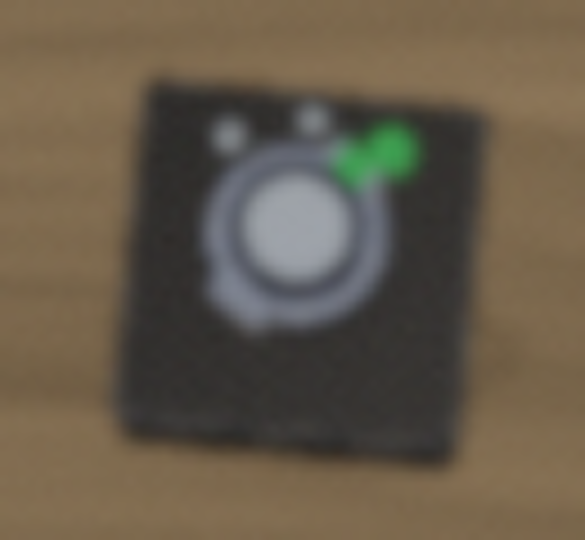

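View pics/scene9.png

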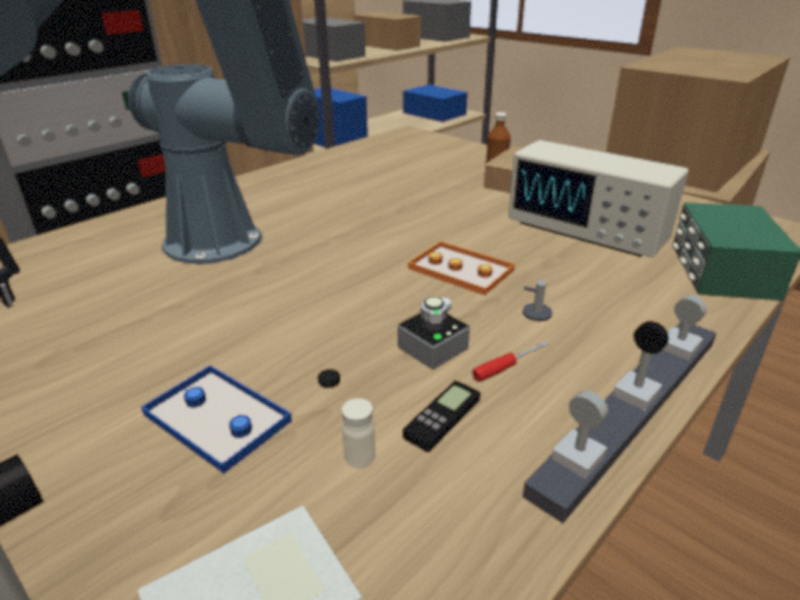

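The trays hold three orange filters at (200,308), (210,351) and (214,384), and two blue at (606,301) and (616,372), all separate. The pointer is level with the green mark, and nothing else has moved.

```bash
python3 -c "
from bench import *
print(hand_in())"
```

```text
the job is handed in; nothing more can be done
None
```

The job is done and handed in at about 22 s of the 72 s allowed.

- **Iris ring:** I turned it first, by its lugs, through 1.2 rad clockwise. The pointer measured at -0.678 rad against -0.673 rad for the big green mark, and it still looked level with the mark in the last picture.
- **Filters:** Both orange filters and the blue one are in the trays of their own colour. I lowered each until it touched the tray floor (11–14 N) before letting go.
- **Last pictures:** The three orange filters and the two blue ones lie separate. The closest pair is about 49 mm apart centre to centre, and each is 32 mm wide.
- **Left alone:** The stored filters measured within 1 mm of where they started, and the other items on the bench show no visible change. The arm was clear of everything at hand-in.

No final check failed. The held filters read about 29 mm wide on the gripper instead of 32 mm. The lugs also read slightly narrow, so I put that down to the gripper's scale.

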